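Fit fresh filters under the clip-on covers of an extraction filter bank

TASK

Fit a fresh filter under every cover on the blue filter bank: turn the orange clamp knob to free the hold-down bar and slide the bar clear, then squeeze the two orange tabs of each cover together to lift it off, stand one white-and-yellow filter upright in the middle of its bay, and clip that cover back on the same bay fully home. When all the covers are back on, slide the bar back over them as far as it goes and turn the knob back to its locked position; do not disturb the tin, the tape measure or the chisel.

Things in the scene. Friction and masses are not known exactly. Their poses are not given: they have to be found in the camera images.
- bank: The filter bank: a blue plate fixed to the bench, 165 mm (x) by 292 mm (y), 10 mm thick, with three bays in a row along y at 70 mm pitch and a steel hold-down bar along its far (+x) side. Origin on the bench under the middle bay; z up. The plate reaches from x -52 to +113 and y -122 to +170 mm.
- clamp (a joint): Angle of the clamp knob, rad, anticlockwise from above positive, stops at 0 and 1.4. 0 = locked: wing across the bar, a pin under the knob stands 1.5 mm before the bar's end. 1.4 = free: wing nearly in line with the bar. Above 1.1 the bar can pass. Turns stiffly (0.06 N m) and stays where it is left. At the start it may stand up to 0.12 off its locked stop.
- clamp_grip (a point): Centre of the knob's orange wing, on its vertical axis, 94.5 mm above the bench, at x +90, y +128.5 mm of the bank. The wing is 48 mm long (this frame's x = the bank's x when locked), 13 mm thick (y), 28 mm tall. Below it a black disc, radius 26 mm, top 80.5 mm above the bench; a grey post 74 mm tall stands 31 mm off the axis toward the bank's +y.
- bar (a joint): Travel of the hold-down bar, m, along the bank's +y. 0 = home: a tongue lies over the middle of each bay and covers cannot be lifted. 0.035 = fully clear: the tongues lie midway between the bays. About 2 N of friction; stays where it is left; blocked after 2 to 4 mm while the knob is locked.
- bar_grip (a point): Centre of the orange grip at the -y end of the bar, 86 mm above the bench, at x +90, y -98 mm of the bank with the bar home; moves with the bar. 12 mm thick along y (the sliding direction), 26 mm along x, 36 mm tall (68 to 104 mm above the bench). The bar, 14 mm wide, lies 58 to 68 mm up; three tongues 10 mm wide, 60 to 66 mm up, reach from it to x -22 mm.
- bay_a (a point): Middle of bay A (at y +70 mm of the bank), marked by a black gasket with a grille, on the plate's top 10 mm above the bench; axes as the bank's. Beside it, 35 to 47 mm out in x on both sides, stand aluminium keeper brackets, 36 mm wide, 11 mm tall above the plate; their lips (8 to 11 mm above the plate) hold down the barbs of a cover's tabs.
- bay_b (a point): Middle of bay B (the middle bay, y 0 of the bank), like bay A. Low blue partitions, 3 mm thick and 13 mm tall above the plate, 98 mm long in x, stand between the bays at y -35 and +35 mm of the bank and at the row's ends at y -106 and +106 mm. A bay without a cover is not in use.
- bay_c (a point): Middle of bay C (at y -70 mm of the bank), like bay A. A bay without a cover is not in use.
- cover_a_mid (a point): Clip-on cover of bay A (may be absent): a grey hood, open below, 42 mm (x) by 47 mm (y) by 48 mm tall, inside 37 x 42 x 45 mm, with an orange sprung tab on its -x and +x sides; 0.12 kg. This point is its centre half-way up, 24 mm above its foot; clipped on, it is 24 mm above the bay's point with the same axes (a half turn is as good).
- cover_b_mid (a point): Clip-on cover of bay B (may be absent), same as cover A. Tabs of a cover: 22 mm wide, from 1.5 to 48 mm above its foot, outer faces 66 mm apart in x when free; each moves in by 7 mm (2 to 5 N) to a stop, 52 mm apart. At the foot each has an outward barb 5.5 mm long, 1.5 to 5 mm above the foot.
- cover_c_mid (a point): Clip-on cover of bay C (may be absent), same as cover A. With both tabs of a cover squeezed fully in, the barbs clear the bracket lips by 3.5 mm a side and the cover can be lifted off, carried by its tabs, or lowered on; let go, the barbs spring out under the lips.
- filter_0_mid (a point): Fresh filter, a white and yellow pleated block, 28 mm (x) by 34 mm (y) by 28 mm tall, 0.12 kg, standing on the bench. This point is its centre, 14 mm above its foot. It fits under a cover with its x along the cover's x (a half turn is as good), about 4 mm to spare all round. Any filter suits any bay; one may be left over.
- filter_1_mid (a point): Another fresh filter, same as the first.
- tin: Bystander: open round tin, 64 mm across, 43 mm tall; origin under its centre. Leave it alone.
- tape: Bystander: yellow tape measure, 36 x 84 x 66 mm; origin under its centre. Leave it alone.
- chisel: Bystander: flat steel chisel 30 x 160 x 22 mm lying on the bench; origin under its centre. Leave it alone.
There are look-alikes about, which are no part of the job. Leave any green look-alike of the part that bears cover_c_mid alone.

How it is judged:
By the outcome, as a careful person would: the job done as asked, in the order asked, and still so for the second after the job is handed in, with the robot touching nothing.
Of cover_a, cover_b, cover_c only 1 to 2 are there at a start; the rules pass over those that are not, and their reading is None.
At some moment in a run one of filter_0, filter_1 may be knocked a few centimetres aside while the robot is not near it.
It also fails if it takes over 210 s, if anything falls off the work surface, if the arm or the gripper's body presses on something with over 40 N, if the wrist force passes 120 N, or if a joint passes its speed limit or range.

ROBOT

A 6-joint arm with a two-finger parallel gripper is mounted at the origin on a cart in front of the work surface, level with it; the furniture and walls round the work are solid. World frame = base frame: x ahead of the robot, y to its left, z up, the work surface at z = 0. Lengths are in m, angles in rad, forces in N, time in s.
With the tool pointing down it reaches from about 0.275 to 0.75 m from the base axis. Payload 10.2 kg.
Tool frame: the origin (TCP) lies at the very end of the fingers, on their centre line; the grasp point (between the pads) lies 19 mm behind it (bot.pinch_z is the distance from the TCP to the grasp point, in m); z points along the fingers, y is the line along which they close (so a half turn about z gives the same grasp; the last joint's range is limited). The gripper opens to 85 mm and grips with 20 to 120 N. Pads are 22 mm wide; open, the fingers measure 114 mm over their backs; the gripper's body (76 mm by 85 mm) begins 54 mm behind the grasp point. The pads swing forward as they close: fully open they stand 13 mm farther back than shut.
Start: joints at [-0.223, 0.313, 1.498, -0, 1.331, -0.223], TCP at [0.525, -0, 0.196] pointing down, gripper open.
Joint ranges: [-2.94, 2.94], [-0.97, 2.17], [0.19, 2.56], [-1.23, 4.37], [0.02, 3.11], [-2.88, 2.88]. Speed limits (rad/s): [2.39, 2.39, 3.01, 3.14, 3.14, 3.14].

INTERFACE

Orientations are given as a rotation vector (axis times angle).
In Python, from plant import bot gives the robot as it stands.
- The arm moves only by the shell command python3 -m crank 'ROWS'. ROWS is JSON, a list of rows, each an object of numbers: "dx", "dy", "dz": the shift along the tool's x, y, z in cm; "yaw": the turn about the tool's z in rad; "grip": the gripper's target within -1 to 1 (fully open at 1, half-way at 0, shut at -1). A call has 1 to 20 rows; each row shifts and turns the commanded pose from where the row before left it, along the tool's axes as they then stand; what a row does not reach is not made up. A row lasts 1/10 s, in which the tool goes at most 50 mm and 8.59 degrees, less where a joint would pass 70% of its speed; a pose out of reach is approached as far as the arm can. A call is refused whole if a number of a shift passes 5 or a number of a turn 0.15, either way. A call with a gripper value outside its range is refused whole. The fingers move at their own pace and stop on an object; the grip force is fixed at half the most. Time passes only in rows, so rows that do not move let the fingers close. It gives the time, the measured TCP pose, the force, the opening and the grip force at its end, in the units of the state.
- bot.state(): the state, without advancing time (a new reading comes with each control period).
- bot.read_camera(name): name is "scene" or "side" or "wrist"; returns the picture (420x560x3 uint8, red, green, blue); there is no depth.
- bot.get_calibration(name): a dict with "camera_matrix" (3x3 intrinsics, pixels), "xyz" and "rotation" of the camera in the world. Camera axes: x right, y down, z forward; pixel columns grow to the right and rows downward; lengths in m; the calibration is good to about 2 mm. A picture is of the moment at which its call begins: read the wrist's pose just before it. get_calibration takes no time and is no camera call; for the wrist camera it gives the pose at the moment of the call.
- bot.close_job(): hands the job in; it is judged then, once.
Trained networks look in the newest picture that a camera, given by its name, has taken for a name from the list of things; names that differ only in an ending like _2 or _b are one class to them, and where a whole thing is asked for, a point or a joint stands for the part that bears it (a point fixed in the world has none). Each returns a list of dicts, best first, with "p" (0 to 1); they miss things now and then, are a little off and sometimes report something else, mostly with a low value. They report only what shows in the picture. A call takes as long as a camera call. They do not tell look-alikes from the thing itself.
- bot.boxes_of(query, camera): "extent" ([left, top, right, bottom] in pixels, round what is visible of it).
The state is a dict: "time": time; "q": joint angles; "qvel": joint speeds; "joint_torque": joint torques, N m; "position": TCP position; "ee_rot": TCP orientation; "wrist_force": force on the tool from outside, world axes, zero at the start; "torque": the same for the moment, N m; "gripper_width": finger opening in m; "gripper_force": force on a finger pad.
Only numpy, scipy, OpenCV 4.12 (cv2) and the standard library are available. Lean on these libraries where they do the work, as an engineer would, in place of code of your own. Each camera call takes 0.05 s, during which the arm holds its last target. There are 200 camera calls.

## Working session

There is one attempt and no reset: what is moved stays moved. The work goes in short steps, Python scripts to look and compute and a shell command to move; the robot and the scene stay as the last step left them, time stands still between calls to the robot, and variables do not carry over. Pictures are saved under pics/ and viewed, at most 14 in all, crops included, and the job is handed in when it is done.

```bash
ls; mkdir -p pics; cat > h.py <<'E'
import numpy as np, cv2
from scipy.spatial.transform import Rotation as R
from plant import bot
def cal(n):
    c=bot.get_calibration(n); K=np.array(c["camera_matrix"]); r=np.array(c["rotation"])
    if r.shape!=(3,3): r=R.from_rotvec(r).as_matrix()
    return K,np.array(c["xyz"]),r
def ray(c,uv):
    K,t,r=c; d=r@np.linalg.solve(K,[uv[0],uv[1],1.]); return t,d/np.linalg.norm(d)
def onz(c,uv,z):
    t,d=ray(c,uv); return t+d*(z-t[2])/d[2]
def proj(c,p):
    K,t,r=c; q=K@(r.T@(np.asarray(p)-t)); return q[:2]/q[2]
def snap(n,f=None):
    c=cal(n); im=np.array(bot.read_camera(n))
    if f: cv2.imwrite("pics/"+f,im[:,:,::-1])
    return c,im
def tri(obs):
    A=np.zeros((3,3));b=np.zeros(3)
    for c,uv in obs:
        t,d=ray(c,uv);M=np.eye(3)-np.outer(d,d);A+=M;b+=M@t
    return np.linalg.solve(A,b)
E
python3 - <<'E'
from h import *
for n in ["scene","side","wrist"]:
    c,im=snap(n,n+"0.png"); print(n,c[1].round(3),c[2][:,2].round(2))
    for q in ["clamp","bar_grip","cover_a_mid","filter_0_mid","tin","tape","chisel","bank"]:
        print(q,[(np.round(b["extent"]).astype(int).tolist(),round(b["p"],2)) for b in bot.boxes_of(q,n)][:5])
print(bot.state())
a=[cv2.imread(f"pics/{n}0.png") for n in("scene","side")]
E
```

```text
pics
scene [-0.076  0.742  1.242] [ 0.4  -0.48 -0.78]
clamp [([242, 200, 254, 213], 0.44)]
bar_grip [([254, 173, 314, 224], 0.63)]
cover_a_mid [([240, 198, 256, 213], 0.68)]
filter_0_mid [([232, 281, 248, 298], 0.44)]
tin []
tape [([319, 145, 331, 156], 0.51)]
chisel [([173, 284, 220, 322], 0.8)]
bank [([236, 176, 326, 247], 0.85)]
side [0.444 1.191 0.523] [ 0.07 -0.93 -0.36]
clamp [([247, 208, 265, 223], 0.6)]
bar_grip [([260, 186, 298, 219], 0.8), ([242, 188, 259, 207], 0.71)]
cover_a_mid []
filter_0_mid [([303, 268, 328, 290], 0.57)]
tin [([242, 189, 260, 208], 0.61)]
tape [([260, 174, 280, 197], 0.51)]
chisel [([269, 287, 292, 335], 0.89)]
bank [([241, 185, 312, 254], 0.57)]
wrist [0.525 0.076 0.373] [-0.   -0.29 -0.96]
clamp [([335, 59, 400, 121], 0.92), ([344, 322, 389, 384], 0.67)]
bar_grip [([229, 125, 364, 328], 0.7)]
cover_a_mid []
filter_0_mid []
tin [([343, 323, 388, 381], 0.81)]
tape [([229, 120, 363, 330], 0.51)]
chisel []
bank [([208, 43, 400, 328], 0.74), ([334, 60, 400, 117], 0.74)]
{'time': 1.35, 'q': array([-2.23372942e-01,  3.12891847e-01,  1.49770550e+00, -3.43710322e-05,
        1.33099252e+00, -2.23385071e-01]), 'qvel': array([-0.00067222, -0.00316686,  0.00035011,  0.00085916,  0.0006727 ,
       -0.00102918]), 'joint_torque': array([ 1.05779673e-03, -4.12163401e+01, -2.59895307e+01, -9.01334943e-05,
        5.76005259e-04, -1.30178790e-05]), 'position': array([ 5.25003347e-01, -8.65977308e-06,  1.96296279e-01]), 'ee_rot': array([ 2.22140468e+00,  2.22144976e+00, -4.20447204e-05]), 'wrist_force': array([-0.07682496,  0.22086987, -0.17010117]), 'torque': array([-0.00959846,  0.05644   ,  0.03089423]), 'gripper_force': 0.0, 'gripper_width': 0.08541709948952184}
```

```bash
python3 - <<'E'
import cv2
a=cv2.imread("pics/scene0.png")[120:345,140:440]; cv2.imwrite("pics/s1.png",cv2.resize(a,None,fx=2.66,fy=2.66,interpolation=cv2.INTER_CUBIC))
E
```

```text
(no output)
```

View pics/s1.png

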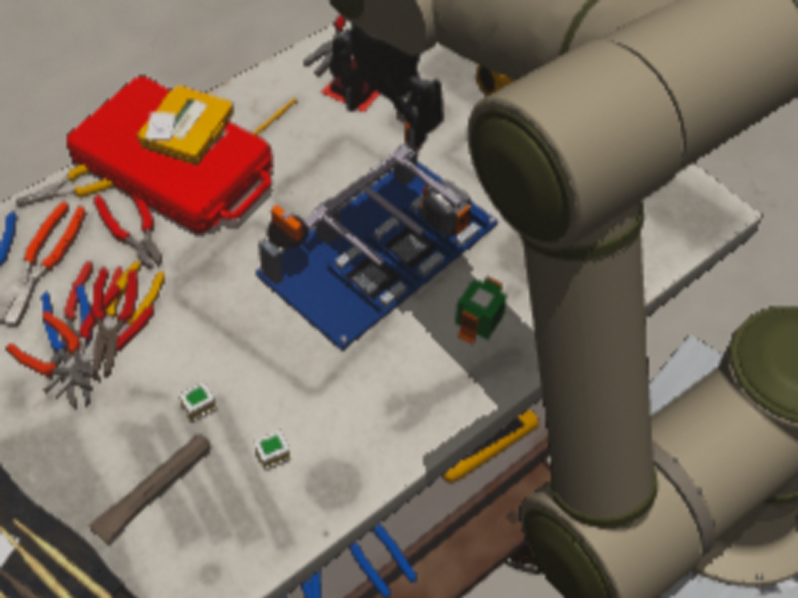

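View pics/wrist0.png

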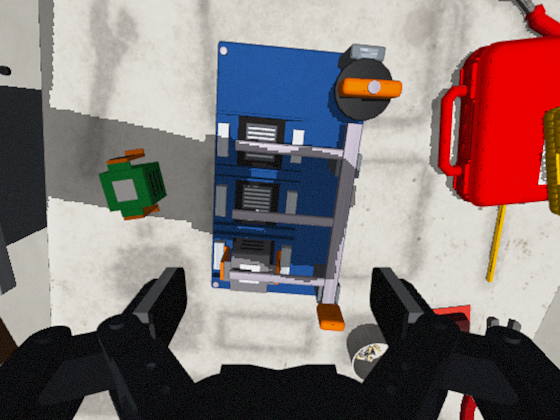

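```bash
cat > bank.py <<'E'
from h import *
E
python3 - <<'E'
from h import *
c=cal("wrist")
pts=[((219,42),.01,(-52,170)),((212,288),.01,(-52,-122)),((374,88),.1085,(90,128.5)),((331,310),.104,(90,-98)),((261,141),.01,(0,70)),((257,199),.01,(0,0))]
W=np.array([onz(c,u,z)[:2] for u,z,_ in pts]); B=np.array([b for *_,b in pts])/1000.
print(W.round(4))
Bc=B-B.mean(0);Wc=W-W.mean(0)
th=np.arctan2((Bc[:,0]*Wc[:,1]-Bc[:,1]*Wc[:,0]).sum(),(Bc*Wc).sum()); Rm=np.array([[np.cos(th),-np.sin(th)],[np.sin(th),np.cos(th)]])
o=W.mean(0)-Rm@B.mean(0); print(th,o); print(((B@Rm.T+o-W)*1000).round(1))
cs=cal("scene")
for u in [(214,270),(242,288)]: print(onz(cs,u,.028))
for u in [(140+200/2.66,120+397/2.66),(140+272/2.66,120+443/2.66)]: print(onz(cs,u,.028))
im=cv2.imread("pics/scene0.png"); crop=im[255:310,195:260]; b=cv2.resize(crop,None,fx=6,fy=6,interpolation=cv2.INTER_CUBIC)
s=cv2.imread("pics/side0.png")[165:345,230:350]; s=cv2.resize(s,None,fx=3,fy=3,interpolation=cv2.INTER_CUBIC)
o=np.zeros((560,760,3),np.uint8);o[:330,:390]=b;o[:540,395:755]=s;cv2.imwrite("pics/s2.png",o)
E
```

```text
[[ 0.4638  0.1482]
 [ 0.4386 -0.1393]
 [ 0.6001  0.096 ]
 [ 0.577  -0.1083]
 [ 0.5055  0.048 ]
 [ 0.4997 -0.0196]]
-0.07758436825318471 [ 0.49955473 -0.01952267]
[[ -2.9   5.8]
 [ -0.3   2.2]
 [ -0.8   5.6]
 [  4.7 -15.9]
 [ -0.6   2.3]
 [ -0.1   0.1]]
[0.53419082 0.32397482 0.028     ]
[0.42457386 0.31259018 0.028     ]
[0.53331967 0.31965253 0.028     ]
[0.42740298 0.30847145 0.028     ]
```

View pics/s2.png

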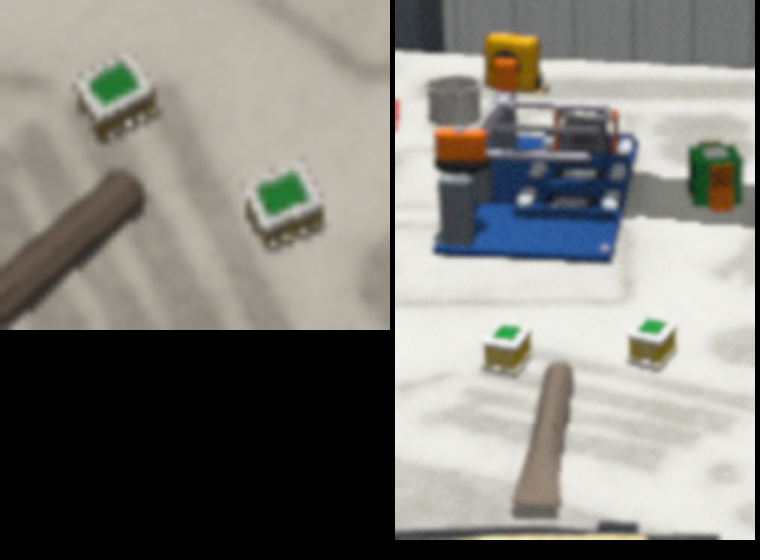

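```bash
python3 -m crank '[{"dx":4,"dy":3.7},{"dx":4,"dy":3.8},{"dx":1.6},{"yaw":0.149},{"yaw":0.149},{"yaw":0.149},{"yaw":0.149},{"yaw":0.149},{"yaw":0.149},{"yaw":0.149},{"yaw":0.149},{"yaw":0.149},{"yaw":0.149},{"yaw":0.149},{"grip":0},{"grip":0}]'; python3 - <<'E'
from h import *
snap("wrist","w1.png"); print(bot.state()["q"].round(2))
E
```

```text
[-0.22  0.31  1.5   0.    1.33 -0.22]invalid input
```

View pics/w1.png

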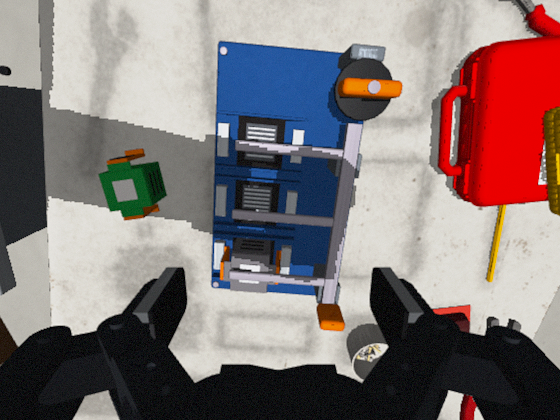

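```bash
python3 -m crank '[{"dx":4,"dy":3.7,"dz":0,"yaw":0,"grip":1},{"dx":4,"dy":3.8,"dz":0,"yaw":0,"grip":1},{"dx":1.6,"dy":0,"dz":0,"yaw":0,"grip":1},{"dx":0,"dy":0,"dz":0,"yaw":0,"grip":1},{"dx":0,"dy":0,"dz":0,"yaw":0,"grip":1}]'; python3 - <<'E'
from h import *
snap("wrist","w2.png"); print(bot.state()["q"].round(2))
E
python3 -m crank '[{"dx":0,"dy":0,"dz":0,"yaw":0.149,"grip":0},{"dx":0,"dy":0,"dz":0,"yaw":0.149,"grip":0},{"dx":0,"dy":0,"dz":0,"yaw":0.149,"grip":0},{"dx":0,"dy":0,"dz":0,"yaw":0.149,"grip":0},{"dx":0,"dy":0,"dz":0,"yaw":0.149,"grip":0},{"dx":0,"dy":0,"dz":0,"yaw":0.149,"grip":0},{"dx":0,"dy":0,"dz":0,"yaw":0.149,"grip":0},{"dx":0,"dy":0,"dz":0,"yaw":0.149,"grip":0},{"dx":0,"dy":0,"dz":0,"yaw":0.149,"grip":0},{"dx":0,"dy":0,"dz":0,"yaw":0.149,"grip":0},{"dx":0,"dy":0,"dz":0,"yaw":0.149,"grip":0},{"dx":0,"dy":0,"dz":0,"yaw":0,"grip":0},{"dx":0,"dy":0,"dz":0,"yaw":0,"grip":0}]'; python3 - <<'E'
from h import *
snap("wrist","w3.png"); print(bot.state()["q"].round(2))
a=np.hstack([cv2.resize(cv2.imread(f"pics/w{i}.png"),(400,300)) for i in(2,3)]); cv2.imwrite("pics/v.png",a)
E
```

```text
time: 1.9
position: [0.5929, 0.0886, 0.1963]
ee_rot: [2.221, 2.222, -0.001]
wrist_force: [-0.1, -0.6, 0.5]
gripper_width: 0.0854
gripper_force: 0.0
[-0.05  0.48  1.26 -0.    1.41 -0.05]
time: 3.25
position: [0.5932, 0.0881, 0.1966]
ee_rot: [3.14, -0.103, 0.001]
wrist_force: [0.1, 0.2, -0.5]
gripper_width: 0.0423
gripper_force: 0.0
[-0.05  0.48  1.26 -0.    1.41  1.59]
```

View pics/v.png

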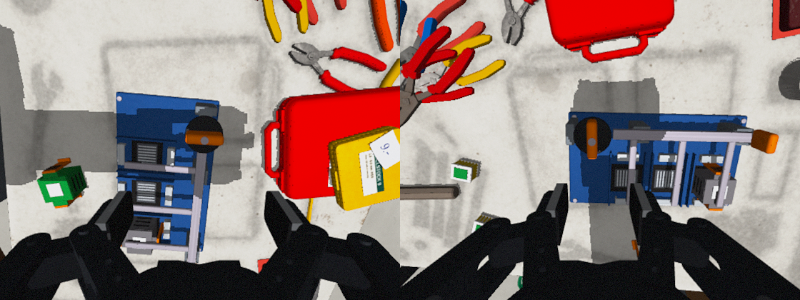

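```bash
cat > fit.py <<'E'
from h import *
from scipy.optimize import least_squares
import pickle
def corners(f):
    im=cv2.imread("pics/"+f); hsv=cv2.cvtColor(im,cv2.COLOR_BGR2HSV)
    m=cv2.inRange(hsv,(100,120,40),(125,255,255)); m=cv2.morphologyEx(m,cv2.MORPH_OPEN,np.ones((3,3)))
    n,l,s,_=cv2.connectedComponentsWithStats(m); k=1+np.argmax(s[1:,4]); v,u=np.nonzero(l==k)
    f=lambda a:(u[a],v[a])
    o=cv2.inRange(hsv,(5,150,150),(18,255,255)); n,l,s,c=cv2.connectedComponentsWithStats(o)
    return [f(np.argmin(u+v)),f(np.argmax(u-v)),f(np.argmin(u-v)),f(np.argmax(u+v))],[(c[i].round(1).tolist(),s[i].tolist()) for i in range(1,n) if s[i,4]>80]
if __name__=="__main__":
    for f in("wrist0.png","w2.png","w3.png"): print(f,*corners(f),sep="\n ")
    print(cal("wrist"))
E
python3 fit.py
```

```text
wrist0.png
 [(np.int64(219), np.int64(42)), (np.int64(340), np.int64(53)), (np.int64(213), np.int64(240)), (np.int64(325), np.int64(263))]
 [([371.6, 87.0], [343, 78, 59, 19, 788]), ([332.0, 325.2], [320, 320, 25, 11, 217])]
w2.png
 [(np.int64(164), np.int64(129)), (np.int64(305), np.int64(142)), (np.int64(175), np.int64(225)), (np.int64(269), np.int64(232))]
 [([537.0, 33.6], [524, 0, 27, 72, 959]), ([271.3, 194.5], [263, 192, 19, 7, 85])]
w3.png
 [(np.int64(237), np.int64(203)), (np.int64(321), np.int64(196)), (np.int64(238), np.int64(281)), (np.int64(315), np.int64(276))]
 [([520.9, 201.2], [513, 188, 17, 27, 315])]
(array([[314.9070239 ,   0.        , 277.90751756],
       [  0.        , 314.9070239 , 211.93744607],
       [  0.        ,   0.        ,   1.        ]]), array([0.66769216, 0.08426742, 0.37331644]), array([[-6.63682825e-02, -9.53900304e-01, -2.92693459e-01],
       [-9.97795142e-01,  6.35438868e-02,  1.91579852e-02],
       [ 3.24072089e-04,  2.93319594e-01, -9.56014388e-01]]))
```

```bash
cat > f2.py <<'E'
from h import *
from scipy.optimize import least_squares
K,t3,r3=cal("wrist")
z=np.array([0,-.2930,-.9561]);x=np.array([1,0,0.]);r0=np.stack([x,np.cross(z,x),z],1)
C={0:(K,np.array([.525,.0746,.3733]),r0),2:(K,np.array([.5929,.1632,.3733]),r0),3:(K,t3,r3)}
P=[(0,(219,42),(-52,170,10)),(0,(212,288),(-52,-122,10)),(0,(374.5,87.5),(90,128.5,108.5)),(0,(332,324),(90,-98,104)),(2,(164,129),(-52,170,10)),
(3,(237,157),(113,170,10)),(3,(484,157),(113,-122,10)),(3,(239,288),(-52,170,10)),(3,(520.9,201.2),(90,-98,104)),(3,(270,196),(90,128.5,108.5)),(0,(261,141),(0,70,10)),(0,(257,199),(0,0,10))]
def w(p,b): 
    c,s=np.cos(p[2]),np.sin(p[2]);b=np.array(b)/1000;return np.array([p[0]+c*b[0]-s*b[1],p[1]+s*b[0]+c*b[1],b[2]])
f=lambda p:np.concatenate([proj(C[i],w(p,b))-u for i,u,b in P])
s=least_squares(f,[.5,-.02,-.07],loss="soft_l1");print(s.x,f(s.x).reshape(-1,2).round(1).tolist())
p=s.x
for n,b in dict(knob=(90,128.5,94),grip=(90,-98,86),A=(0,70,10),B=(0,0,10),C=(0,-70,34)).items(): print(n,w(p,b).round(4))
E
python3 f2.py
```

```text
[ 0.5000266  -0.02413142 -0.08672403] [[-1.2, -2.6], [-1.1, 0.5], [0.1, -0.7], [1.7, 3.4], [-2.6, -0.9], [-1.5, -1.7], [5.7, 3.5], [-1.1, -4.5], [4.5, -0.7], [-0.7, 0.8], [0.2, 1.3], [0.0, 2.9]]
knob [0.6008 0.0961 0.094 ]
grip [ 0.5812 -0.1296  0.086 ]
A [0.5061 0.0456 0.01  ]
B [ 0.5    -0.0241  0.01  ]
C [ 0.494  -0.0939  0.034 ]
```

```bash
python3 -m crank '[{"dx":0.7,"dy":-0.85,"dz":3,"yaw":0,"grip":0},{"dx":0,"dy":0,"dz":3,"yaw":0,"grip":0},{"dx":0,"dy":0,"dz":2.8,"yaw":0,"grip":0},{"dx":0,"dy":0,"dz":2,"yaw":0,"grip":0},{"dx":0,"dy":0,"dz":0,"yaw":0,"grip":0},{"dx":0,"dy":0,"dz":0,"yaw":0,"grip":-1},{"dx":0,"dy":0,"dz":0,"yaw":0,"grip":-1},{"dx":0,"dy":0,"dz":0,"yaw":0,"grip":-1},{"dx":0,"dy":0,"dz":0,"yaw":0,"grip":-1},{"dx":0,"dy":0,"dz":0,"yaw":0,"grip":-1}]'
```

```text
time: 4.3
position: [0.6011, 0.0969, 0.0887]
ee_rot: [3.14, -0.107, 0.001]
wrist_force: [0.6, -0.2, 0.2]
gripper_width: 0.0
gripper_force: 0.0
```

```bash
python3 - <<'E'
from h import *
snap("wrist","w4.png"); snap("side","sd4.png")
a=cv2.resize(cv2.imread("pics/w4.png"),(440,330)); b=cv2.resize(cv2.imread("pics/sd4.png")[150:270,200:330],None,fx=2.75,fy=2.75,interpolation=cv2.INTER_CUBIC)
o=np.zeros((330,800,3),np.uint8);o[:,:440]=a;o[:,440:440+b.shape[1]]=b[:330,:360];cv2.imwrite("pics/v4.png",o)
E
```

```text
(no output)
```

View pics/v4.png

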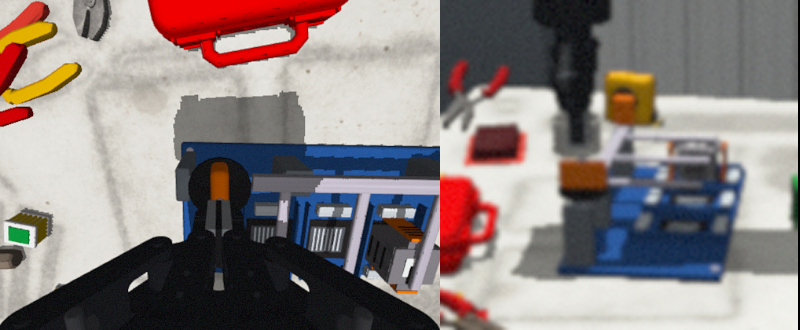

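```bash
python3 - <<'E'
from h import *
s=bot.state();p=s["position"];c=cal("wrist");d=cal("side")
print("tcp wrist",proj(c,p)*.786,"side",(proj(d,p)-[200,150])*2.75+[440,0])
for y in (.0969,.08,.06):
  for z in(.1085,.0805): print(y,z,proj(c,[.6008,y,z])*.786,(proj(d,[.6008,y,z])-[200,150])*2.75+[440,0])
A=[(d,(200+(583-440)/2.75,150+162/2.75)),(c,(220/.786,165/.786))]
print(proj(d,[.6011,.0961,.0945]))
print([ (b["extent"],b["p"]) for n in("wrist","side") for b in bot.boxes_of("clamp",n)])
E
```

```text
tcp wrist [219.55456461 191.75280882] side [582.45468694 179.62909491]
0.0969 0.1085 [219.76785268 203.30331512] [581.70730401 160.8106872 ]
0.0969 0.0805 [219.57948654 188.11054574] [583.05944304 187.0514678 ]
0.08 0.1085 [244.11493825 201.76343025] [583.80430783 154.837849  ]
0.08 0.0805 [240.63779736 186.75271471] [585.12111824 180.78669291]
0.06 0.1085 [273.05249576 199.93321092] [586.21577379 147.96933692]
0.06 0.0805 [265.65193827 185.13981341] [587.49253111 173.58072382]
[251.70410057 213.16141639]
[([240.8, 199.9, 316.9, 266.6], 0.93), ([244.9, 208.8, 262.4, 224.1], 0.67)]
```

```bash
python3 - <<'E'
import cv2,numpy as np
a=cv2.imread("pics/w4.png")[190:390,210:350]; b=cv2.imread("pics/sd4.png")[150:240,220:280]
o=np.zeros((600,800,3),np.uint8);o[:,:420]=cv2.resize(a,(420,600),interpolation=cv2.INTER_CUBIC);o[:570,420:800]=cv2.resize(b,(380,570),interpolation=cv2.INTER_CUBIC);o=cv2.convertScaleAbs(o,alpha=1.6,beta=20);cv2.imwrite("pics/v5.png",o)
E
```

```text
(no output)
```

View pics/v5.png

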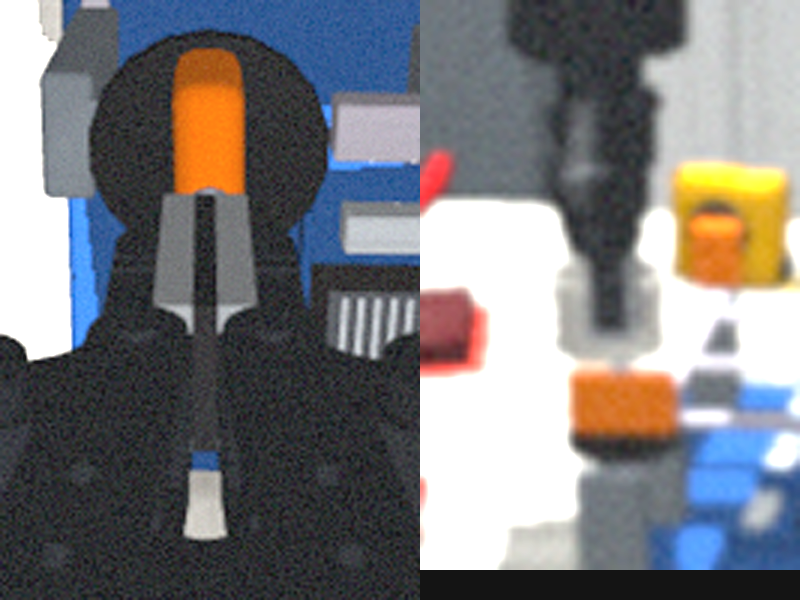

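```bash
python3 -m crank '[{"dx":0,"dy":0,"dz":0,"yaw":0,"grip":0},{"dx":0,"dy":0,"dz":0,"yaw":0,"grip":0},{"dx":0,"dy":0,"dz":0,"yaw":0,"grip":0},{"dx":0,"dy":0,"dz":0.8,"yaw":0,"grip":0},{"dx":0,"dy":0,"dz":0.8,"yaw":0,"grip":0},{"dx":0,"dy":0,"dz":0.4,"yaw":0,"grip":0},{"dx":0,"dy":0,"dz":0,"yaw":0,"grip":0}]';  python3 - <<'E'
from h import *
snap("wrist","w5.png"); snap("side","sd5.png")
a=cv2.imread("pics/w5.png")[190:390,210:350]; b=cv2.imread("pics/sd5.png")[150:240,220:280]
o=np.zeros((600,800,3),np.uint8);o[:,:420]=cv2.resize(a,(420,600),interpolation=cv2.INTER_CUBIC);o[:570,420:800]=cv2.resize(b,(380,570),interpolation=cv2.INTER_CUBIC);o=cv2.convertScaleAbs(o,alpha=1.6,beta=20);cv2.imwrite("pics/v6.png",o)
E
```

```text
time: 5.2
position: [0.6005, 0.0969, 0.0672]
ee_rot: [3.14, -0.107, -0.003]
wrist_force: [0.8, -0.1, 0.9]
gripper_width: 0.043
gripper_force: 0.0
```

View pics/v6.png

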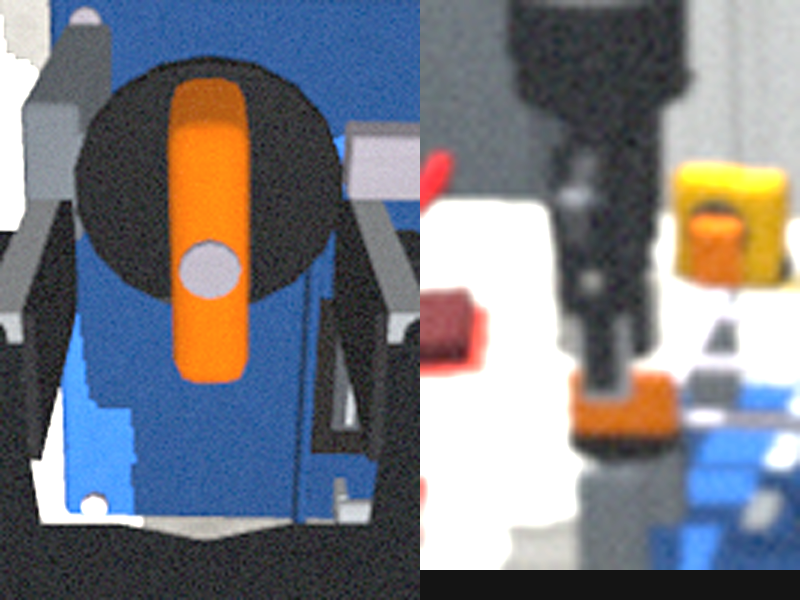

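```bash
python3 - <<'E'
from h import *
c=cal("wrist");s=bot.state();print(c[1],s["position"],s["q"].round(3), s["joint_torque"].round(1))
t=-.087
for dx,dy,z in[(0,0,.1085),(.024,0,.1085),(-.024,0,.1085),(0,.0065,.1085),(0,-.0065,.1085),(.026,0,.0805),(0,.026,.0805),(0,-.026,.0805)]:
    p=[.6008+np.cos(t)*dx-np.sin(t)*dy,.0961+np.sin(t)*dx+np.cos(t)*dy,z]; u=proj(c,p); print(dx,dy,z,u.round(0),((u-[210,190])*3).round(0))
d=cal("side"); print([((proj(d,[.6,.0969+e,z])-[220,150])*6.333).round() for e in(.028,-.028) for z in(.0672,.08,.1085)])
E
```

```text
[0.67547494 0.09268363 0.24496313] [0.60097312 0.09695568 0.06822053] [-0.032  0.614  1.388  0.     1.14   1.607] [ -0.  -51.7 -23.5  -0.   -0.   -0. ]
0 0 0.1085 [281. 277.] [214. 260.]
0.024 0 0.1085 [283. 230.] [218. 121.]
-0.024 0 0.1085 [280. 319.] [211. 388.]
0 0.0065 0.1085 [268. 277.] [174. 260.]
0 -0.0065 0.1085 [295. 277.] [255. 261.]
0.026 0 0.0805 [282. 209.] [216.  56.]
0 0.026 0.0805 [235. 252.] [ 76. 186.]
0 -0.026 0.0805 [327. 253.] [350. 190.]
[array([198., 484.]), array([197., 457.]), array([193., 394.]), array([214., 435.]), array([212., 408.]), array([209., 348.])]
```

```bash
python3 -c "
from plant import bot;print(bot.pinch_z)"; python3 -m crank '[{"dx":0,"dy":0,"dz":0.8,"yaw":0,"grip":0},{"dx":0,"dy":0,"dz":0.7,"yaw":0,"grip":0},{"dx":0,"dy":0,"dz":0,"yaw":0,"grip":0},{"dx":0,"dy":0,"dz":0,"yaw":0,"grip":-1},{"dx":0,"dy":0,"dz":0,"yaw":0,"grip":-1},{"dx":0,"dy":0,"dz":0,"yaw":0,"grip":-1},{"dx":0,"dy":0,"dz":0,"yaw":0,"grip":-1},{"dx":0,"dy":0,"dz":0,"yaw":0,"grip":-1}]'
```

```text
0.0187
time: 6.1
position: [0.6011, 0.0963, 0.0538]
ee_rot: [3.139, -0.107, 0.001]
wrist_force: [-2.6, -4.9, 3.3]
gripper_width: 0.0116
gripper_force: 60.7
```

```bash
python3 -m crank '[{"dx":0,"dy":0,"dz":0,"yaw":-0.13,"grip":-1},{"dx":0,"dy":0,"dz":0,"yaw":-0.13,"grip":-1},{"dx":0,"dy":0,"dz":0,"yaw":-0.13,"grip":-1},{"dx":0,"dy":0,"dz":0,"yaw":-0.13,"grip":-1},{"dx":0,"dy":0,"dz":0,"yaw":-0.13,"grip":-1},{"dx":0,"dy":0,"dz":0,"yaw":-0.13,"grip":-1},{"dx":0,"dy":0,"dz":0,"yaw":-0.13,"grip":-1},{"dx":0,"dy":0,"dz":0,"yaw":-0.13,"grip":-1},{"dx":0,"dy":0,"dz":0,"yaw":-0.13,"grip":-1},{"dx":0,"dy":0,"dz":0,"yaw":-0.13,"grip":-1},{"dx":0,"dy":0,"dz":0,"yaw":-0.03,"grip":-1},{"dx":0,"dy":0,"dz":0,"yaw":0,"grip":-1}]';python3 -c "
from plant import bot;s=bot.state();print(s['torque'],s['gripper_width'])"
```

```text
time: 7.3
position: [0.6002, 0.0974, 0.0537]
ee_rot: [-2.534, -1.854, 0.002]
wrist_force: [-5.9, -0.9, 6.4]
gripper_width: 0.0116
gripper_force: 61.0
[-0.05674344  1.10331942  0.03127938] 0.0116212494797793
```

```bash
python3 -m crank '[{"dx":0,"dy":0,"dz":0,"yaw":0,"grip":0},{"dx":0,"dy":0,"dz":0,"yaw":0,"grip":0},{"dx":0,"dy":0,"dz":0,"yaw":0,"grip":0},{"dx":0,"dy":0,"dz":-2,"yaw":0,"grip":0},{"dx":0,"dy":0,"dz":-3,"yaw":0,"grip":0},{"dx":0,"dy":0,"dz":-3,"yaw":0.135,"grip":0},{"dx":0,"dy":0,"dz":0,"yaw":0.135,"grip":0},{"dx":0,"dy":0,"dz":0,"yaw":0.135,"grip":0},{"dx":0,"dy":0,"dz":0,"yaw":0.135,"grip":0},{"dx":0,"dy":0,"dz":0,"yaw":0.135,"grip":0},{"dx":0,"dy":0,"dz":0,"yaw":0.135,"grip":0},{"dx":0,"dy":0,"dz":0,"yaw":0.135,"grip":0},{"dx":0,"dy":0,"dz":0,"yaw":0.135,"grip":0},{"dx":0,"dy":0,"dz":0,"yaw":0.135,"grip":0},{"dx":0,"dy":0,"dz":0,"yaw":0.135,"grip":0},{"dx":0,"dy":0,"dz":0,"yaw":0,"grip":0}]'
python3 -m crank '[{"dx":0,"dy":3,"dz":0,"yaw":0,"grip":0},{"dx":0,"dy":3.5,"dz":0,"yaw":0,"grip":0},{"dx":0,"dy":3.5,"dz":0,"yaw":0,"grip":0},{"dx":0,"dy":3.5,"dz":0,"yaw":0,"grip":0},{"dx":0,"dy":3.5,"dz":0,"yaw":0,"grip":0},{"dx":0,"dy":3,"dz":0,"yaw":0,"grip":0},{"dx":0,"dy":0,"dz":0,"yaw":0,"grip":0},{"dx":0,"dy":0,"dz":0,"yaw":0,"grip":0}]'
python3 - <<'E'
from h import *
from fit import corners
c,im=snap("wrist","w6.png"); print(corners("w6.png")[1],c[1]); s=bot.state();print(s["position"],s["ee_rot"])
for z in(.068,.104): print(proj(c,[.5812,-.1296,z]))
print(bot.boxes_of("bar_grip","wrist"))
E
```

```text
time: 8.9
position: [0.601, 0.097, 0.1332]
ee_rot: [-3.138, 0.14, -0.0]
wrist_force: [0.2, -0.8, -0.3]
gripper_width: 0.0426
gripper_force: 0.0
time: 9.7
position: [0.5833, -0.1025, 0.1332]
ee_rot: [-3.138, 0.136, -0.0]
wrist_force: [0.3, -0.1, -0.8]
gripper_width: 0.0424
gripper_force: 0.0
[([317.5, 227.8], [313, 214, 11, 28, 227]), ([11.9, 233.6], [0, 224, 26, 20, 399])] [ 0.65767869 -0.10814816  0.30995019]
[ 0.58339335 -0.10176008  0.13325351] [-3.13838126e+00  1.35115059e-01  1.95200311e-05]
[312.83633216 211.93329541]
[318.3307734  227.15251981]
[{'extent': [67.3, 199.2, 328.9, 327.3], 'p': 0.72}]
```

View pics/w6.png

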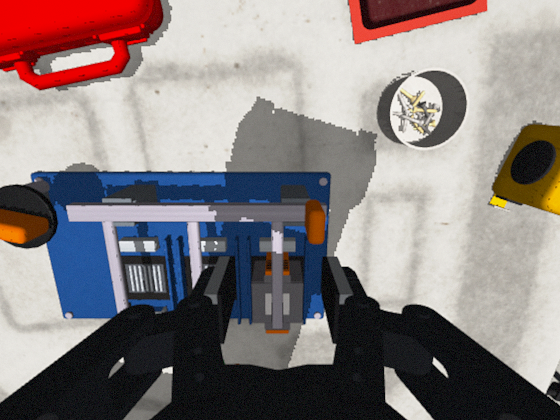

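```bash
python3 -m crank '[{"dx":0,"dy":1.4,"dz":1,"yaw":0,"grip":0},{"dx":0,"dy":1.4,"dz":2,"yaw":0,"grip":0},{"dx":0,"dy":0,"dz":3,"yaw":0,"grip":0},{"dx":0,"dy":0,"dz":1.8,"yaw":0,"grip":0},{"dx":0,"dy":0,"dz":1,"yaw":0,"grip":0},{"dx":0,"dy":0,"dz":0,"yaw":0,"grip":0},{"dx":0,"dy":0,"dz":0,"yaw":0,"grip":-1},{"dx":0,"dy":0,"dz":0,"yaw":0,"grip":-1},{"dx":0,"dy":0,"dz":0,"yaw":0,"grip":-1},{"dx":0,"dy":0,"dz":0,"yaw":0,"grip":-1},{"dx":0,"dy":0,"dz":0,"yaw":0,"grip":-1}]'
python3 -m crank '[{"dx":0,"dy":-0.5,"dz":0,"yaw":0,"grip":-1},{"dx":0,"dy":-0.7,"dz":0,"yaw":0,"grip":-1},{"dx":0,"dy":-0.7,"dz":0,"yaw":0,"grip":-1},{"dx":0,"dy":-0.7,"dz":0,"yaw":0,"grip":-1},{"dx":0,"dy":-0.7,"dz":0,"yaw":0,"grip":-1},{"dx":0,"dy":-0.2,"dz":0,"yaw":0,"grip":-1},{"dx":0,"dy":0,"dz":0,"yaw":0,"grip":-1}]'
```

```text
time: 10.9
position: [0.5816, -0.1296, 0.0465]
ee_rot: [-3.138, 0.138, -0.003]
wrist_force: [0.0, 5.5, 6.5]
gripper_width: 0.0108
gripper_force: 60.4
time: 11.6
position: [0.5846, -0.0954, 0.0466]
ee_rot: [3.138, -0.138, 0.003]
wrist_force: [-0.1, 2.0, 6.7]
gripper_width: 0.0106
gripper_force: 60.4
```

```bash
python3 -m crank '[{"dx":0,"dy":0,"dz":0,"yaw":0,"grip":0},{"dx":0,"dy":0,"dz":0,"yaw":0,"grip":0},{"dx":0,"dy":0,"dz":0,"yaw":0,"grip":0},{"dx":0,"dy":0,"dz":-2,"yaw":0,"grip":0.2},{"dx":0,"dy":0,"dz":-3.5,"yaw":0,"grip":1},{"dx":0,"dy":0,"dz":-3.5,"yaw":-0.143,"grip":1},{"dx":0,"dy":0,"dz":0,"yaw":-0.143,"grip":1},{"dx":0,"dy":0,"dz":0,"yaw":-0.143,"grip":1},{"dx":0,"dy":0,"dz":0,"yaw":-0.143,"grip":1},{"dx":0,"dy":0,"dz":0,"yaw":-0.143,"grip":1},{"dx":0,"dy":0,"dz":0,"yaw":-0.143,"grip":1},{"dx":0,"dy":0,"dz":0,"yaw":-0.143,"grip":1},{"dx":0,"dy":0,"dz":0,"yaw":-0.143,"grip":1},{"dx":0,"dy":0,"dz":0,"yaw":-0.143,"grip":1},{"dx":0,"dy":0,"dz":0,"yaw":-0.143,"grip":1},{"dx":0,"dy":-2.5,"dz":0,"yaw":-0.141,"grip":1},{"dx":-0.35,"dy":-3.2,"dz":0,"yaw":0,"grip":1},{"dx":-0.3,"dy":-3.3,"dz":0,"yaw":0,"grip":1},{"dx":0,"dy":0,"dz":0,"yaw":0,"grip":1},{"dx":0,"dy":0,"dz":0,"yaw":0,"grip":1}]'
python3 - <<'E'
from h import *
from fit import corners
c,im=snap("wrist","w7.png"); print(corners("w7.png")[1],c[1]); s=bot.state();print(s["position"],s["ee_rot"])
for x in(-.021,.021):
  for y in(-.0235,.0235):
    for z in (.058,):
      t=-.087;print(x,y,proj(c,[.494+x*np.cos(t)-y*np.sin(t),-.0939+x*np.sin(t)+y*np.cos(t),z]).round(0))
E
```

```text
time: 13.6
position: [0.4944, -0.0906, 0.1357]
ee_rot: [2.317, 2.12, 0.001]
wrist_force: [0.3, 0.8, 0.1]
gripper_width: 0.0853
gripper_force: 0.0
[([89.5, 70.6], [76, 66, 28, 11, 136]), ([406.7, 220.2], [393, 214, 28, 14, 355])] [ 0.50083278 -0.01532327  0.31240953]
[ 0.49492033 -0.09066296  0.13560929] [2.31650167e+00 2.12066966e+00 7.11154778e-04]
-0.021 -0.0235 [254. 239.]
-0.021 0.0235 [253. 186.]
0.021 -0.0235 [302. 239.]
0.021 0.0235 [304. 186.]
```

View pics/w7.png

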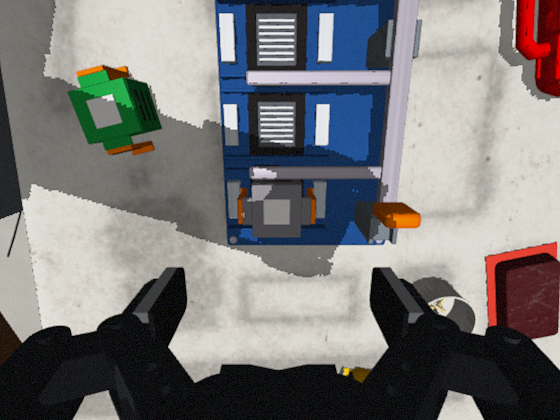

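```bash
python3 -m crank '[{"dx":-0.33,"dy":-0.1,"dz":2,"yaw":0,"grip":1},{"dx":0,"dy":0,"dz":3.5,"yaw":0,"grip":1},{"dx":0,"dy":0,"dz":3.5,"yaw":0,"grip":1},{"dx":0,"dy":0,"dz":2.5,"yaw":0,"grip":1},{"dx":0,"dy":0,"dz":1.5,"yaw":0,"grip":1},{"dx":0,"dy":0,"dz":1,"yaw":0,"grip":1},{"dx":0,"dy":0,"dz":0.5,"yaw":0,"grip":1},{"dx":0,"dy":0,"dz":0,"yaw":0,"grip":1}]'
python3 -m crank '[{"dx":0,"dy":0,"dz":0,"yaw":0,"grip":0.4},{"dx":0,"dy":0,"dz":0,"yaw":0,"grip":-1},{"dx":0,"dy":0,"dz":0,"yaw":0,"grip":-1},{"dx":0,"dy":0,"dz":0,"yaw":0,"grip":-1},{"dx":0,"dy":0,"dz":0,"yaw":0,"grip":-1}]'
python3 - <<'E'
from h import *
snap("wrist","w8.png"); snap("side","sd8.png")
a=cv2.imread("pics/w8.png"); b=cv2.imread("pics/sd8.png")[165:255,225:315]
o=np.zeros((420,800,3),np.uint8);o[:300,:400]=cv2.resize(a,(400,300));o[:400,400:800]=cv2.resize(b,(400,400),interpolation=cv2.INTER_CUBIC);cv2.imwrite("pics/v8.png",o)
E
```

```text
time: 14.45
position: [0.4933, -0.0936, -0.0099]
ee_rot: [-2.317, -2.122, 0.0]
wrist_force: [0.1, 0.0, 1.0]
gripper_width: 0.0857
gripper_force: 0.0
time: 14.95
position: [0.4936, -0.0939, -0.0079]
ee_rot: [2.315, 2.121, 0.001]
wrist_force: [-4.6, 1.5, 16.4]
gripper_width: 0.0479
gripper_force: 60.9
```

View pics/v8.png

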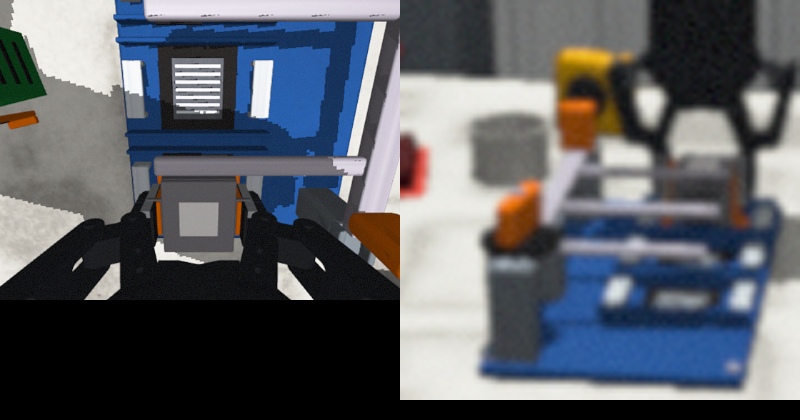

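```bash
python3 -m crank '[{"dx":0,"dy":0,"dz":-0.5,"yaw":0,"grip":-1},{"dx":0,"dy":0,"dz":-1,"yaw":0,"grip":-1},{"dx":0,"dy":0,"dz":-1.5,"yaw":0,"grip":-1},{"dx":0,"dy":0,"dz":-3,"yaw":0,"grip":-1},{"dx":0,"dy":0,"dz":-3,"yaw":0,"grip":-1},{"dx":0,"dy":0,"dz":-3,"yaw":0,"grip":-1},{"dx":0,"dy":0,"dz":-1,"yaw":0,"grip":-1},{"dx":0,"dy":0,"dz":0,"yaw":0,"grip":-1}]'
python3 - <<'E'
from h import *
snap("wrist","w9.png"); snap("side","sd9.png")
a=cv2.imread("pics/w9.png"); b=cv2.imread("pics/sd9.png")[135:285,205:355]
o=np.zeros((420,800,3),np.uint8);o[:300,:400]=cv2.resize(a,(400,300));o[:400,400:800]=cv2.resize(b,(400,400),interpolation=cv2.INTER_CUBIC);cv2.imwrite("pics/v9.png",o)
E
```

```text
time: 15.85
position: [0.4935, -0.0938, 0.1213]
ee_rot: [2.315, 2.12, 0.002]
wrist_force: [0.0, 0.2, -2.1]
gripper_width: 0.0476
gripper_force: 63.1
```

View pics/v9.png

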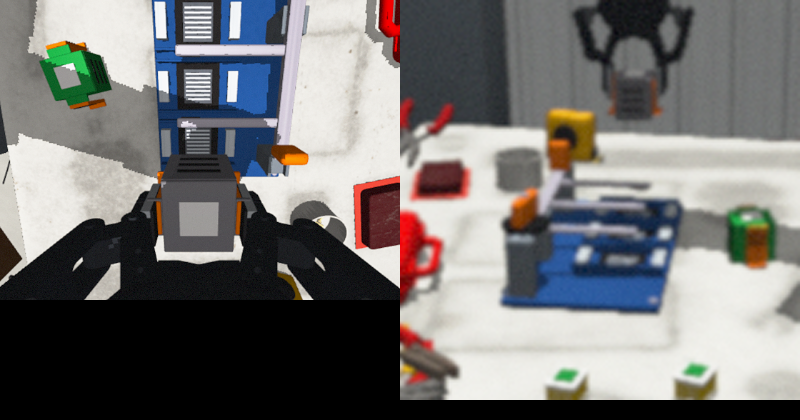

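```bash
python3 -m crank '[{"dx":2,"dy":-1.2,"dz":0,"yaw":0,"grip":-1},{"dx":2.7,"dy":-1.7,"dz":0,"yaw":0,"grip":-1},{"dx":2.8,"dy":-1.75,"dz":0,"yaw":0,"grip":-1},{"dx":2.8,"dy":-1.75,"dz":0,"yaw":0,"grip":-1},{"dx":2.8,"dy":-1.75,"dz":0,"yaw":0,"grip":-1},{"dx":2.8,"dy":-1.75,"dz":0,"yaw":0,"grip":-1},{"dx":2.7,"dy":-1.7,"dz":0,"yaw":0,"grip":-1},{"dx":2.7,"dy":-1.7,"dz":0,"yaw":0,"grip":-1},{"dx":0,"dy":0,"dz":2,"yaw":0,"grip":-1},{"dx":0,"dy":0,"dz":3,"yaw":0,"grip":-1},{"dx":0,"dy":0,"dz":3,"yaw":0,"grip":-1},{"dx":0,"dy":0,"dz":3,"yaw":0,"grip":-1},{"dx":0,"dy":0,"dz":1.5,"yaw":0,"grip":-1},{"dx":0,"dy":0,"dz":0.8,"yaw":0,"grip":-1},{"dx":0,"dy":0,"dz":0,"yaw":0,"grip":-1},{"dx":0,"dy":0,"dz":0,"yaw":0,"grip":-1}]'
python3 - <<'E'
from h import *
print([(c,bot.boxes_of("filter_0_mid",c)) for c in("side","scene") if snap(c) is not None])
E
```

```text
time: 17.55
position: [0.3794, 0.1303, -0.0125]
ee_rot: [2.317, 2.121, 0.0]
wrist_force: [0.4, 0.5, -1.9]
gripper_width: 0.0476
gripper_force: 63.1
[('side', [{'extent': [303.8, 268.3, 326.6, 291.5], 'p': 0.53}]), ('scene', [])]
```

```bash
python3 -m crank '[{"dx":0,"dy":0,"dz":0.4,"yaw":0,"grip":-1},{"dx":0,"dy":0,"dz":0,"yaw":0,"grip":-1},{"dx":0,"dy":0,"dz":0,"yaw":0,"grip":0.4},{"dx":0,"dy":0,"dz":0,"yaw":0,"grip":0.8},{"dx":0,"dy":0,"dz":0,"yaw":0,"grip":1},{"dx":0,"dy":0,"dz":0,"yaw":0,"grip":1},{"dx":0,"dy":0,"dz":-2,"yaw":0,"grip":1},{"dx":0,"dy":0,"dz":-4,"yaw":0,"grip":1},{"dx":0,"dy":0,"dz":-4,"yaw":0,"grip":1},{"dx":0,"dy":0,"dz":-4,"yaw":0,"grip":1},{"dx":0,"dy":0,"dz":-2,"yaw":0,"grip":1},{"dx":3,"dy":0.5,"dz":0,"yaw":0,"grip":1},{"dx":3,"dy":0.6,"dz":0,"yaw":0,"grip":1},{"dx":3.2,"dy":0.6,"dz":0,"yaw":0,"grip":1},{"dx":3.2,"dy":0.5,"dz":0,"yaw":0,"grip":1},{"dx":3,"dy":0.5,"dz":0,"yaw":0,"grip":1},{"dx":3,"dy":0.5,"dz":0,"yaw":0,"grip":1},{"dx":0,"dy":0,"dz":0,"yaw":0,"grip":1},{"dx":0,"dy":0,"dz":0,"yaw":0,"grip":1}]'
python3 - <<'E'
from h import *
c,im=snap("wrist","w10.png"); print(c[1],bot.state()["position"]); print(bot.boxes_of("filter_0_mid","wrist"))
print(proj(c,[.427,.310,.028]),proj(c,[.533,.321,.028]))
hsv=cv2.cvtColor(im,cv2.COLOR_RGB2HSV)
g=cv2.inRange(hsv,(50,80,50),(75,255,255));n,l,s,k=cv2.connectedComponentsWithStats(g);print([(k[i],s[i]) for i in range(1,n) if s[i,4]>60])
for i in range(1,n):
  if s[i,4]>60:
    cnt=np.argwhere(l==i)[:,::-1].astype(np.float32); P=np.array([onz(c,u,.028)[:2] for u in cv2.boxPoints(cv2.minAreaRect(cnt))]); print(P.mean(0).round(4),[(np.linalg.norm(P[j+1]-P[j]).round(4),np.arctan2(*(P[j+1]-P[j])[::-1]).round(3)) for j in(0,1)])
E
```

```text
time: 19.65
position: [0.4269, 0.3108, 0.1429]
ee_rot: [-2.316, -2.123, 0.001]
wrist_force: [0.3, -1.1, 0.2]
gripper_width: 0.0853
gripper_force: 0.0
[0.43352982 0.38608797 0.31961394] [0.42700776 0.31025315 0.14311634]
[{'extent': [264.1, 171.5, 299.3, 217.3], 'p': 0.59}]
[278.56230401 198.74475478] [390.22821136 177.83326458]
[(array([396.38248848, 176.11290323]), array([385, 163,  25,  27, 434], dtype=int32)), (array([279.43686869, 197.40909091]), array([268, 185,  24,  26, 396], dtype=int32))]
[0.5388 0.3221] [(np.float64(0.0221), np.float64(1.282)), (np.float64(0.0182), np.float64(-0.377))]
[0.428 0.311] [(np.float64(0.0211), np.float64(1.163)), (np.float64(0.0174), np.float64(-0.415))]
```

View pics/w10.png

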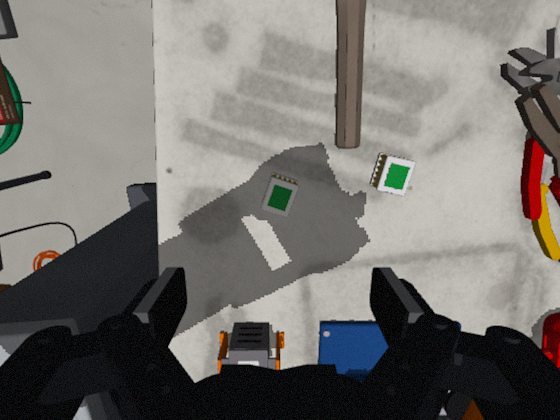

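```bash
python3 -m crank '[{"dx":0,"dy":0.1,"dz":2,"yaw":0.11,"grip":0.3},{"dx":0,"dy":0,"dz":3,"yaw":0.11,"grip":0.3},{"dx":0,"dy":0,"dz":3,"yaw":0.1,"grip":0.3},{"dx":0,"dy":0,"dz":3,"yaw":0,"grip":0.3},{"dx":0,"dy":0,"dz":2.4,"yaw":0,"grip":0.3},{"dx":0,"dy":0,"dz":1.5,"yaw":0,"grip":0.3},{"dx":0,"dy":0,"dz":1,"yaw":0,"grip":0.3},{"dx":0,"dy":0,"dz":0.8,"yaw":0,"grip":0.3},{"dx":0,"dy":0,"dz":0.3,"yaw":0,"grip":0.3},{"dx":0,"dy":0,"dz":0,"yaw":0,"grip":0.3}]'
python3 -m crank '[{"dx":0,"dy":0,"dz":0,"yaw":0,"grip":-1},{"dx":0,"dy":0,"dz":0,"yaw":0,"grip":-1},{"dx":0,"dy":0,"dz":0,"yaw":0,"grip":-1},{"dx":0,"dy":0,"dz":0,"yaw":0,"grip":-1},{"dx":0,"dy":0,"dz":0,"yaw":0,"grip":-1}]'
```

```text
time: 20.75
position: [0.4284, 0.3106, -0.0265]
ee_rot: [2.626, 1.725, 0.0]
wrist_force: [0.3, -0.4, 0.0]
gripper_width: 0.0557
gripper_force: 0.0
time: 21.25
position: [0.4288, 0.311, -0.0259]
ee_rot: [2.625, 1.725, 0.002]
wrist_force: [-1.3, -1.2, 6.8]
gripper_width: 0.0265
gripper_force: 59.7
```

```bash
python3 -m crank '[{"dx":0,"dy":0,"dz":-1,"yaw":0,"grip":-1},{"dx":0,"dy":0,"dz":-3,"yaw":0,"grip":-1},{"dx":0,"dy":0,"dz":-4,"yaw":0,"grip":-1},{"dx":0,"dy":0,"dz":-4,"yaw":-0.11,"grip":-1},{"dx":0,"dy":0,"dz":-2.5,"yaw":-0.11,"grip":-1},{"dx":-2,"dy":0.5,"dz":0,"yaw":-0.1,"grip":-1},{"dx":-3.3,"dy":0.8,"dz":0,"yaw":0,"grip":-1},{"dx":-3.6,"dy":0.9,"dz":0,"yaw":0,"grip":-1},{"dx":-3.6,"dy":0.9,"dz":0,"yaw":0,"grip":-1},{"dx":-3.6,"dy":0.9,"dz":0,"yaw":0,"grip":-1},{"dx":-3.6,"dy":0.9,"dz":0,"yaw":0,"grip":-1},{"dx":-3.6,"dy":0.9,"dz":0,"yaw":0,"grip":-1},{"dx":-3.6,"dy":0.9,"dz":0,"yaw":0,"grip":-1},{"dx":-3.6,"dy":0.9,"dz":0,"yaw":0,"grip":-1},{"dx":-3.6,"dy":0.9,"dz":0,"yaw":0,"grip":-1},{"dx":-3.4,"dy":0.9,"dz":0,"yaw":0,"grip":-1},{"dx":-2.3,"dy":0.55,"dz":0,"yaw":0,"grip":-1},{"dx":0,"dy":0,"dz":0,"yaw":0,"grip":-1},{"dx":0,"dy":0,"dz":0,"yaw":0,"grip":-1}]'
python3 - <<'E'
from h import *
c,im=snap("wrist","w11.png"); s=bot.state(); print(s["position"],s["ee_rot"],s["gripper_width"])
M=R.from_rotvec(s["ee_rot"]).as_matrix(); print("tool y ang",np.arctan2(M[1,1],M[0,1]))
c7=(c[0],np.array([.50083,-.01532,.31241]),c[2])
print(onz(c7,(277.5,125),.01),onz(c7,(278,39),.01))
E
```

```text
time: 23.15
position: [0.4901, -0.0947, 0.1185]
ee_rot: [-2.318, -2.12, -0.0]
wrist_force: [-0.2, -0.4, -1.4]
gripper_width: 0.0263
gripper_force: 59.2
[ 0.49010708 -0.09413256  0.11848928] [-2.31654280e+00 -2.12155556e+00 -9.07770747e-05] 0.02701407979347436
tool y ang -0.08781322085562066
[ 0.49937291 -0.02362803  0.01      ] [0.50622148 0.04734366 0.01      ]
```

```bash
python3 -m crank '[{"dx":0.09,"dy":0.34,"dz":2,"yaw":0,"grip":-1},{"dx":0,"dy":0,"dz":3,"yaw":0,"grip":-1},{"dx":0,"dy":0,"dz":3,"yaw":0,"grip":-1},{"dx":0,"dy":0,"dz":2,"yaw":0,"grip":-1},{"dx":0,"dy":0,"dz":1.5,"yaw":0,"grip":-1},{"dx":0,"dy":0,"dz":1,"yaw":0,"grip":-1},{"dx":0,"dy":0,"dz":0.5,"yaw":0,"grip":-1},{"dx":0,"dy":0,"dz":0.3,"yaw":0,"grip":-1},{"dx":0,"dy":0,"dz":0,"yaw":0,"grip":-1}]'
```

```text
time: 24.1
position: [0.494, -0.0941, -0.0145]
ee_rot: [2.316, 2.122, 0.0]
wrist_force: [-0.3, 0.5, 0.6]
gripper_width: 0.0267
gripper_force: 59.1
```

```bash
python3 -m crank '[{"dx":0,"dy":0,"dz":0.1,"yaw":0,"grip":-1},{"dx":0,"dy":0,"dz":0,"yaw":0,"grip":-0.15},{"dx":0,"dy":0,"dz":0,"yaw":0,"grip":-0.15},{"dx":0,"dy":0,"dz":0,"yaw":0,"grip":-0.15},{"dx":0,"dy":0,"dz":-1,"yaw":0,"grip":-0.15},{"dx":0,"dy":0,"dz":-2,"yaw":0,"grip":0.3},{"dx":0,"dy":0,"dz":-3,"yaw":0,"grip":1},{"dx":0,"dy":0,"dz":-4,"yaw":0,"grip":1},{"dx":0,"dy":0,"dz":-4,"yaw":0,"grip":1},{"dx":0,"dy":0,"dz":-0.5,"yaw":0,"grip":1},{"dx":0,"dy":0,"dz":0,"yaw":0,"grip":1}]'
python3 - <<'E'
from h import *
c,im=snap("wrist","w12.png"); s=bot.state(); print(s["position"])
hsv=cv2.cvtColor(im,cv2.COLOR_RGB2HSV)
g=cv2.inRange(hsv,(50,80,30),(75,255,255));n,l,st,k=cv2.connectedComponentsWithStats(g)
for i in range(1,n):
  if st[i,4]>60:
    cnt=np.argwhere(l==i)[:,::-1].astype(np.float32); P=np.array([onz(c,u,.038)[:2] for u in cv2.boxPoints(cv2.minAreaRect(cnt))]); print(k[i],st[i,4],P.mean(0).round(4),[(np.linalg.norm(P[j+1]-P[j]).round(4),np.arctan2(*(P[j+1]-P[j])[::-1]).round(3)) for j in(0,1)])
E
```

```text
time: 25.2
position: [0.4943, -0.0943, 0.1307]
ee_rot: [2.315, 2.12, 0.002]
wrist_force: [-0.6, -0.5, -0.2]
gripper_width: 0.0856
gripper_force: 0.0
[ 0.49360106 -0.09404267  0.12924351]
[109.18270165 103.72108844] 4116 [0.366  0.0025] [(np.float64(0.0642), np.float64(0.216)), (np.float64(0.0599), np.float64(-1.399))]
[277.41666667 203.91666667] 456 [ 0.4937 -0.0942] [(np.float64(0.0167), np.float64(-0.089)), (np.float64(0.0203), np.float64(-1.651))]
```

```bash
python3 -m crank '[{"dx":2,"dy":-1.2,"dz":0,"yaw":0,"grip":1},{"dx":2.7,"dy":-1.7,"dz":0,"yaw":0,"grip":1},{"dx":2.8,"dy":-1.75,"dz":0,"yaw":0,"grip":1},{"dx":2.8,"dy":-1.75,"dz":0,"yaw":0,"grip":1},{"dx":2.8,"dy":-1.75,"dz":0,"yaw":0,"grip":1},{"dx":2.8,"dy":-1.75,"dz":0,"yaw":0,"grip":1},{"dx":2.7,"dy":-1.7,"dz":0,"yaw":0,"grip":1},{"dx":2.7,"dy":-1.7,"dz":0,"yaw":0,"grip":1},{"dx":0,"dy":0,"dz":0,"yaw":0,"grip":1},{"dx":0,"dy":0,"dz":0,"yaw":0,"grip":1}]'
python3 - <<'E'
from h import *
c,im=snap("wrist","w13.png"); s=bot.state(); print(s["position"])
t=-.087
hsv=cv2.cvtColor(im,cv2.COLOR_RGB2HSV);o=cv2.inRange(hsv,(5,150,80),(18,255,255));n,l,st,k=cv2.connectedComponentsWithStats(o);print([(k[i].round(1),st[i]) for i in range(1,n) if st[i,4]>40])
for x in(-.033,.033):
  for y in(-.011,.011): print(x,y,proj(c,[.3794+x*np.cos(t)-y*np.sin(t),.1303+x*np.sin(t)+y*np.cos(t),.048]).round(0))
E
```

```text
time: 26.25
position: [0.3795, 0.1298, 0.1285]
ee_rot: [-2.315, -2.122, 0.002]
wrist_force: [-0.0, -0.4, 0.6]
gripper_width: 0.0852
gripper_force: 0.0
[0.37993253 0.12933341 0.12862229]
[(array([242. , 198.1]), array([239, 183,  10,  36, 190], dtype=int32)), (array([313.3, 198.6]), array([308, 184,   9,  35, 185], dtype=int32)), (array([556.7, 259. ]), array([552, 247,   8,  21,  86], dtype=int32)), (array([266.3, 293.2]), array([254, 278,  23,  35, 425], dtype=int32)), (array([279.5, 361.2]), array([270, 359,  21,   6,  62], dtype=int32))]
-0.033 -0.011 [240. 220.]
-0.033 0.011 [239. 195.]
0.033 -0.011 [317. 220.]
0.033 0.011 [318. 195.]
```

```bash
python3 -m crank '[{"dx":0.06,"dy":0,"dz":2,"yaw":0,"grip":1},{"dx":0,"dy":0,"dz":3.5,"yaw":0,"grip":1},{"dx":0,"dy":0,"dz":3.5,"yaw":0,"grip":1},{"dx":0,"dy":0,"dz":3,"yaw":0,"grip":1},{"dx":0,"dy":0,"dz":1.6,"yaw":0,"grip":1},{"dx":0,"dy":0,"dz":1,"yaw":0,"grip":1},{"dx":0,"dy":0,"dz":0,"yaw":0,"grip":1},{"dx":0,"dy":0,"dz":0,"yaw":0,"grip":0.4},{"dx":0,"dy":0,"dz":0,"yaw":0,"grip":-1},{"dx":0,"dy":0,"dz":0,"yaw":0,"grip":-1},{"dx":0,"dy":0,"dz":0,"yaw":0,"grip":-1},{"dx":0,"dy":0,"dz":0,"yaw":0,"grip":-1}]'
```

```text
time: 27.5
position: [0.3808, 0.1303, -0.015]
ee_rot: [2.316, 2.121, 0.002]
wrist_force: [-6.1, -2.4, 20.8]
gripper_width: 0.0477
gripper_force: 58.9
```

```bash
python3 -m crank '[{"dx":0,"dy":0,"dz":-1,"yaw":0,"grip":-1},{"dx":0,"dy":0,"dz":-3,"yaw":0,"grip":-1},{"dx":0,"dy":0,"dz":-4,"yaw":0,"grip":-1},{"dx":0,"dy":0,"dz":-4,"yaw":0,"grip":-1},{"dx":0,"dy":0,"dz":-2,"yaw":0,"grip":-1},{"dx":-2,"dy":1.2,"dz":0,"yaw":0,"grip":-1},{"dx":-2.7,"dy":1.7,"dz":0,"yaw":0,"grip":-1},{"dx":-2.8,"dy":1.75,"dz":0,"yaw":0,"grip":-1},{"dx":-2.8,"dy":1.75,"dz":0,"yaw":0,"grip":-1},{"dx":-2.8,"dy":1.75,"dz":0,"yaw":0,"grip":-1},{"dx":-2.8,"dy":1.75,"dz":0,"yaw":0,"grip":-1},{"dx":-2.8,"dy":1.7,"dz":0,"yaw":0,"grip":-1},{"dx":-2.7,"dy":1.6,"dz":0,"yaw":0,"grip":-1},{"dx":0,"dy":0,"dz":0,"yaw":0,"grip":-1},{"dx":0,"dy":0,"dz":0,"yaw":0,"grip":-1}]'
python3 - <<'E'
from h import *
def grey(f):
    return cv2.cvtColor(cv2.imread("pics/"+f),cv2.COLOR_BGR2GRAY)
snap("wrist","w14.png")
# cover's place in hand: compare with w9 (same hand view)
a=grey("w9.png")[275:350,222:332];r=cv2.matchTemplate(grey("w14.png"),a,cv2.TM_CCOEFF_NORMED);print(cv2.minMaxLoc(r))
s=bot.state();print(s["position"],s["wrist_force"])
E
```

```text
time: 29.0
position: [0.4926, -0.0946, 0.1235]
ee_rot: [-2.318, -2.12, -0.0]
wrist_force: [-0.9, 0.3, -0.7]
gripper_width: 0.0471
gripper_force: 64.3
(-0.4999626874923706, 0.9587131142616272, (424, 156), (222, 271))
[ 0.49242197 -0.09398612  0.12353629] [-0.16752541 -0.16485333 -1.22516007]
```

```bash
python3 -m crank '[{"dx":0,"dy":0.11,"dz":2,"yaw":0,"grip":-1},{"dx":0,"dy":0,"dz":3,"yaw":0,"grip":-1},{"dx":0,"dy":0,"dz":2.5,"yaw":0,"grip":-1},{"dx":0,"dy":0,"dz":2,"yaw":0,"grip":-1},{"dx":0,"dy":0,"dz":1,"yaw":0,"grip":-1},{"dx":0,"dy":0,"dz":0.8,"yaw":0,"grip":-1},{"dx":0,"dy":0,"dz":0.6,"yaw":0,"grip":-1},{"dx":0,"dy":0,"dz":0.4,"yaw":0,"grip":-1},{"dx":0,"dy":0,"dz":0.4,"yaw":0,"grip":-1},{"dx":0,"dy":0,"dz":0,"yaw":0,"grip":-1}]'
```

```text
time: 30.05
position: [0.4938, -0.0945, -0.0038]
ee_rot: [-2.317, -2.121, 0.0]
wrist_force: [0.0, 0.4, -1.4]
gripper_width: 0.0469
gripper_force: 64.3
```

```bash
python3 -m crank '[{"dx":0,"dy":0,"dz":0.15,"yaw":0,"grip":-1},{"dx":0,"dy":0,"dz":0,"yaw":0,"grip":-1}]'
```

```text
time: 30.25
position: [0.4942, -0.0947, -0.0048]
ee_rot: [2.316, 2.121, 0.0]
wrist_force: [-0.5, 0.9, 2.5]
gripper_width: 0.0471
gripper_force: 64.5
```

```bash
python3 -m crank '[{"dx":0,"dy":0,"dz":0.15,"yaw":0,"grip":-1},{"dx":0,"dy":0,"dz":0,"yaw":0,"grip":-1}]'; python3 -m crank '[{"dx":0,"dy":0,"dz":0,"yaw":0,"grip":0.4},{"dx":0,"dy":0,"dz":0,"yaw":0,"grip":0.7},{"dx":0,"dy":0,"dz":0,"yaw":0,"grip":1},{"dx":0,"dy":0,"dz":0,"yaw":0,"grip":1},{"dx":0,"dy":0,"dz":-2,"yaw":0,"grip":1},{"dx":0,"dy":0,"dz":-4,"yaw":0,"grip":1},{"dx":0,"dy":0,"dz":-4,"yaw":0,"grip":1},{"dx":0,"dy":0,"dz":-4,"yaw":0,"grip":1},{"dx":0,"dy":0,"dz":0,"yaw":0,"grip":1},{"dx":0,"dy":0,"dz":0,"yaw":0,"grip":1}]'
python3 - <<'E'
from h import *
c,im=snap("wrist","w15.png"); s=bot.state(); print(s["position"])
hsv=cv2.cvtColor(im,cv2.COLOR_RGB2HSV);o=cv2.inRange(hsv,(5,150,60),(18,255,255));n,l,st,k=cv2.connectedComponentsWithStats(o);print([(k[i].round(1),st[i]) for i in range(1,n) if st[i,4]>40])
# expected tab/top pixels, clipped home
t=-.087
for x,y,z in[(-.033,-.011,.058),(-.033,.011,.058),(.033,-.011,.058),(.033,.011,.058),(-.021,-.0235,.058),(.021,.0235,.058)]: print(x,y,proj(c,[.4936+x*np.cos(t)-y*np.sin(t),-.0939+x*np.sin(t)+y*np.cos(t),z]).round(1))
a=cv2.imread("pics/w15.png"); b=cv2.imread("pics/w7.png")
cv2.imwrite("pics/v15.png",np.hstack([cv2.resize(i[130:270,200:340],(400,400),interpolation=cv2.INTER_CUBIC) for i in(b,a)]))
E
```

```text
time: 30.45
position: [0.4944, -0.0948, -0.0049]
ee_rot: [2.316, 2.121, 0.001]
wrist_force: [-7.1, 2.2, 20.3]
gripper_width: 0.047
gripper_force: 65.7
time: 31.45
position: [0.494, -0.0946, 0.1334]
ee_rot: [2.316, 2.121, 0.001]
wrist_force: [0.1, 0.9, -0.5]
gripper_width: 0.0855
gripper_force: 0.0
[ 0.49344056 -0.09439208  0.13239956]
[(array([103.7,  65.6]), array([ 74,  59,  54,  15, 356], dtype=int32)), (array([131.8, 143.8]), array([105, 137,  48,  14, 347], dtype=int32)), (array([241.8, 201.1]), array([239, 185,   9,  36, 189], dtype=int32)), (array([313.8, 201.6]), array([309, 185,   9,  36, 167], dtype=int32)), (array([398.1, 210.9]), array([374, 198,  49,  26, 984], dtype=int32))]
-0.033 -0.011 [238.8 221.7]
-0.033 0.011 [237.8 196.4]
0.033 -0.011 [316.9 221.5]
0.033 0.011 [317.8 196.3]
-0.021 -0.0235 [253.3 235.5]
0.021 0.0235 [303.6 181.4]
```

View pics/v15.png

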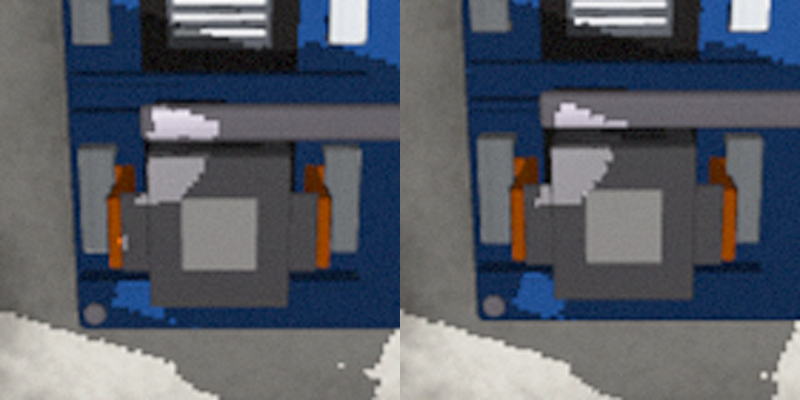

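```bash
python3 -m crank '[{"dx":0.2,"dy":2.5,"dz":0,"yaw":0,"grip":0},{"dx":0.3,"dy":3.2,"dz":0,"yaw":0,"grip":0},{"dx":0.2,"dy":3.3,"dz":0,"yaw":0,"grip":0},{"dx":0,"dy":0,"dz":0,"yaw":0.143,"grip":0},{"dx":0,"dy":0,"dz":0,"yaw":0.143,"grip":0},{"dx":0,"dy":0,"dz":0,"yaw":0.143,"grip":0},{"dx":0,"dy":0,"dz":0,"yaw":0.143,"grip":0},{"dx":0,"dy":0,"dz":0,"yaw":0.143,"grip":0},{"dx":0,"dy":0,"dz":0,"yaw":0.143,"grip":0},{"dx":0,"dy":0,"dz":0,"yaw":0.143,"grip":0},{"dx":0,"dy":0,"dz":0,"yaw":0.143,"grip":0},{"dx":0,"dy":0,"dz":0,"yaw":0.143,"grip":0},{"dx":0,"dy":0,"dz":0,"yaw":0.143,"grip":0},{"dx":0,"dy":0,"dz":0,"yaw":0.141,"grip":0},{"dx":0,"dy":0,"dz":0,"yaw":0,"grip":0},{"dx":0,"dy":0,"dz":0,"yaw":0,"grip":0}]'
python3 - <<'E'
from h import *
from fit import corners
c,im=snap("wrist","w16.png"); s=bot.state(); print(s["position"])
print(corners("w16.png")[1]); print(proj(c,[.5846,-.0954,.104]))
E
```

```text
time: 33.1
position: [0.5837, -0.0954, 0.132]
ee_rot: [-3.138, 0.133, 0.003]
wrist_force: [0.7, 0.1, 0.9]
gripper_width: 0.0427
gripper_force: 0.0
[ 0.58384341 -0.09542039  0.13235677]
[([278.6, 227.8], [274, 214, 11, 28, 249]), ([17.0, 232.3], [0, 221, 35, 22, 522])]
[279.08539837 226.81917882]
```

Grip is where expected. Descend, grip, slide home.

```bash
python3 -m crank '[{"dx":0.05,"dy":0,"dz":2,"yaw":0,"grip":0},{"dx":0,"dy":0,"dz":3,"yaw":0,"grip":0},{"dx":0,"dy":0,"dz":2.2,"yaw":0,"grip":0},{"dx":0,"dy":0,"dz":1.4,"yaw":0,"grip":0},{"dx":0,"dy":0,"dz":0,"yaw":0,"grip":0},{"dx":0,"dy":0,"dz":0,"yaw":0,"grip":-1},{"dx":0,"dy":0,"dz":0,"yaw":0,"grip":-1},{"dx":0,"dy":0,"dz":0,"yaw":0,"grip":-1},{"dx":0,"dy":0,"dz":0,"yaw":0,"grip":-1},{"dx":0,"dy":0,"dz":0,"yaw":0,"grip":-1}]'
python3 -m crank '[{"dx":0,"dy":0.5,"dz":0,"yaw":0,"grip":-1},{"dx":0,"dy":0.7,"dz":0,"yaw":0,"grip":-1},{"dx":0,"dy":0.7,"dz":0,"yaw":0,"grip":-1},{"dx":0,"dy":0.7,"dz":0,"yaw":0,"grip":-1},{"dx":0,"dy":0.6,"dz":0,"yaw":0,"grip":-1},{"dx":0,"dy":0.2,"dz":0,"yaw":0,"grip":-1},{"dx":0,"dy":0,"dz":0,"yaw":0,"grip":-1}]'
```

```text
time: 34.15
position: [0.5854, -0.0958, 0.0487]
ee_rot: [3.138, -0.138, 0.004]
wrist_force: [-1.1, 0.2, 5.2]
gripper_width: 0.0106
gripper_force: 62.2
time: 34.85
position: [0.5824, -0.1297, 0.0487]
ee_rot: [3.138, -0.139, 0.004]
wrist_force: [-0.1, 0.4, 7.2]
gripper_width: 0.0104
gripper_force: 62.2
```

```bash
python3 -m crank '[{"dx":0,"dy":0.1,"dz":0,"yaw":0,"grip":-1},{"dx":0,"dy":0.1,"dz":0,"yaw":0,"grip":-1},{"dx":0,"dy":0,"dz":0,"yaw":0,"grip":-1}]'
```

```text
time: 35.15
position: [0.5824, -0.1296, 0.0486]
ee_rot: [-3.136, 0.138, -0.004]
wrist_force: [1.2, 10.1, 7.8]
gripper_width: 0.0107
gripper_force: 62.3
```

```bash
python3 -m crank '[{"dx":0,"dy":-0.2,"dz":0,"yaw":0,"grip":-0.4},{"dx":0,"dy":0,"dz":0,"yaw":0,"grip":0},{"dx":0,"dy":0,"dz":0,"yaw":0,"grip":0},{"dx":0,"dy":0,"dz":-2,"yaw":0,"grip":0},{"dx":0,"dy":0,"dz":-3.4,"yaw":0,"grip":0},{"dx":0,"dy":-2,"dz":-3,"yaw":0,"grip":0},{"dx":0,"dy":-3.4,"dz":0,"yaw":0,"grip":0},{"dx":0,"dy":-3.5,"dz":0,"yaw":0,"grip":0},{"dx":0,"dy":-3.5,"dz":0,"yaw":0,"grip":0},{"dx":0,"dy":-3.5,"dz":0,"yaw":0,"grip":0},{"dx":0,"dy":-3.4,"dz":0,"yaw":0,"grip":0},{"dx":0,"dy":-3.2,"dz":0,"yaw":0,"grip":0},{"dx":0,"dy":0,"dz":0,"yaw":0,"grip":0}]'
python3 -m crank '[{"dx":0,"dy":0,"dz":0,"yaw":-0.135,"grip":0},{"dx":0,"dy":0,"dz":0,"yaw":-0.135,"grip":0},{"dx":0,"dy":0,"dz":0,"yaw":-0.135,"grip":0},{"dx":0,"dy":0,"dz":0,"yaw":-0.135,"grip":0},{"dx":0,"dy":0,"dz":0,"yaw":-0.135,"grip":0},{"dx":0,"dy":0,"dz":0,"yaw":-0.135,"grip":0},{"dx":0,"dy":0,"dz":0,"yaw":-0.135,"grip":0},{"dx":0,"dy":0,"dz":0,"yaw":-0.135,"grip":0},{"dx":0,"dy":0,"dz":0,"yaw":-0.135,"grip":0},{"dx":0,"dy":0,"dz":0,"yaw":-0.135,"grip":0},{"dx":0,"dy":0,"dz":0,"yaw":0,"grip":0}]'
python3 - <<'E'
from h import *
from fit import corners
c,im=snap("wrist","w17.png"); s=bot.state(); print(s["position"],s["ee_rot"])
M=R.from_rotvec(s["ee_rot"]).as_matrix(); print("tool x ang",np.arctan2(M[1,0],M[0,0]))
print(corners("w17.png")[1],proj(c,[.6008,.0963,.1085]))
E
```

```text
time: 36.45
position: [0.6013, 0.0978, 0.1311]
ee_rot: [-3.138, 0.133, 0.0]
wrist_force: [0.1, -1.2, 0.4]
gripper_width: 0.0426
gripper_force: 0.0
time: 37.55
position: [0.6015, 0.0938, 0.1312]
ee_rot: [2.536, 1.854, -0.0]
wrist_force: [-0.5, 0.3, 0.1]
gripper_width: 0.0428
gripper_force: 0.0
[0.60152726 0.09392083 0.13124399] [ 2.54010445e+00  1.84849410e+00 -3.02354973e-04]
tool x ang 1.258182317839971
[([274.8, 209.5], [268, 197, 15, 29, 337]), ([274.9, 245.9], [268, 232, 15, 26, 284])] [276.53207666 229.12034725]
```

```bash
python3 -m crank '[{"dx":0.23,"dy":-0.17,"dz":2,"yaw":0,"grip":0},{"dx":0,"dy":0,"dz":3,"yaw":0,"grip":0},{"dx":0,"dy":0,"dz":2,"yaw":0,"grip":0},{"dx":0,"dy":0,"dz":0.8,"yaw":0,"grip":0},{"dx":0,"dy":0,"dz":0,"yaw":0,"grip":0},{"dx":0,"dy":0,"dz":0,"yaw":0,"grip":-1},{"dx":0,"dy":0,"dz":0,"yaw":0,"grip":-1},{"dx":0,"dy":0,"dz":0,"yaw":0,"grip":-1},{"dx":0,"dy":0,"dz":0,"yaw":0,"grip":-1},{"dx":0,"dy":0,"dz":0,"yaw":0,"grip":-1}]'
python3 -m crank '[{"dx":0,"dy":0,"dz":0,"yaw":0.13,"grip":-1},{"dx":0,"dy":0,"dz":0,"yaw":0.13,"grip":-1},{"dx":0,"dy":0,"dz":0,"yaw":0.13,"grip":-1},{"dx":0,"dy":0,"dz":0,"yaw":0.13,"grip":-1},{"dx":0,"dy":0,"dz":0,"yaw":0.13,"grip":-1},{"dx":0,"dy":0,"dz":0,"yaw":0.13,"grip":-1},{"dx":0,"dy":0,"dz":0,"yaw":0.13,"grip":-1},{"dx":0,"dy":0,"dz":0,"yaw":0.13,"grip":-1},{"dx":0,"dy":0,"dz":0,"yaw":0.13,"grip":-1},{"dx":0,"dy":0,"dz":0,"yaw":0.1,"grip":-1},{"dx":0,"dy":0,"dz":0,"yaw":0.03,"grip":-1},{"dx":0,"dy":0,"dz":0,"yaw":0,"grip":-1}]'; cat > ang.py <<'E'
from h import *
s=bot.state();M=R.from_rotvec(s["ee_rot"]).as_matrix(); print("tool x ang",np.arctan2(M[1,0],M[0,0]),s["torque"],s["q"][5])
E
python3 ang.py
```

```text
time: 38.6
position: [0.6005, 0.0976, 0.0548]
ee_rot: [2.537, 1.853, 0.001]
wrist_force: [-4.8, 0.9, 6.3]
gripper_width: 0.0117
gripper_force: 59.2
time: 39.8
position: [0.6014, 0.0961, 0.0548]
ee_rot: [3.139, -0.062, 0.004]
wrist_force: [-1.9, -6.7, 3.6]
gripper_width: 0.0118
gripper_force: 59.0
tool x ang -0.039669035660219405 [-1.0645358  0.196741  -0.0889305] 1.5788328702449437
```

```bash
python3 -m crank '[{"dx":0,"dy":0,"dz":0,"yaw":0.04,"grip":-1},{"dx":0,"dy":0,"dz":0,"yaw":0,"grip":-1}]' >/dev/null; python3 ang.py;  python3 -m crank '[{"dx":0,"dy":0,"dz":0,"yaw":0.04,"grip":-1},{"dx":0,"dy":0,"dz":0,"yaw":0,"grip":-1}]' >/dev/null; python3 ang.py
```

```text
tool x ang -0.07978415287727444 [-1.14294085  0.18036493  0.01680588] 1.6190009912651695
tool x ang -0.11754129650528379 [-1.16087102  0.19541282  0.96900754] 1.657318742848373
```

```bash
python3 -m crank '[{"dx":0,"dy":0,"dz":0,"yaw":0,"grip":0},{"dx":0,"dy":0,"dz":0,"yaw":0,"grip":0},{"dx":0,"dy":0,"dz":0,"yaw":0,"grip":0},{"dx":0,"dy":0,"dz":-2,"yaw":0,"grip":0},{"dx":0,"dy":0,"dz":-4,"yaw":0,"grip":0},{"dx":0,"dy":0,"dz":-4,"yaw":0,"grip":0},{"dx":0,"dy":0,"dz":-3,"yaw":0,"grip":0},{"dx":0,"dy":0,"dz":0,"yaw":0,"grip":0},{"dx":0,"dy":0,"dz":0,"yaw":0,"grip":0}]'
python3 - <<'E'
from h import *
from fit import corners
c,im=snap("wrist","w18.png")
hsv=cv2.cvtColor(im,cv2.COLOR_RGB2HSV);o=cv2.inRange(hsv,(5,150,150),(18,255,255));n,l,st,k=cv2.connectedComponentsWithStats(o)
m=np.zeros_like(l,bool)
for i in range(1,n):
    if st[i,4]>80:
        print(k[i].round(1),st[i])
        if 200<k[i][0]<350: m|=l==i
v,u=np.nonzero(m);P=np.array([onz(c,q,.1085)[:2] for q in zip(u,v)]);w=np.linalg.svd(P-P.mean(0),full_matrices=False)[2][0];print("wing angle",np.arctan(w[1]/w[0]),"bank -0.087",P.mean(0))
print("grip home pred",proj(c,[.5812,-.1296,.104]))
E
```

```text
time: 41.1
position: [0.6005, 0.0976, 0.1832]
ee_rot: [-3.136, 0.186, -0.0]
wrist_force: [-0.4, 0.6, -1.2]
gripper_width: 0.0427
gripper_force: 0.0
[545.8 199.1] [537 185  18  29 347]<stdin>:10: RuntimeWarning: Mean of empty slice.
  ret = ret.dtype.type(ret / rcount)
Traceback (most recent call last):
numpy.linalg.LinAlgError: 1-dimensional array given. Array must be at least two-dimensional
```

```bash
python3 - <<'E'
from h import *
c=cal("wrist");im=cv2.imread("pics/w18.png")
hsv=cv2.cvtColor(im,cv2.COLOR_BGR2HSV);o=cv2.inRange(hsv,(4,130,70),(20,255,255));n,l,st,k=cv2.connectedComponentsWithStats(o)
m=np.zeros_like(l,bool)
for i in range(1,n):
    if st[i,4]>60:
        print(k[i].round(1),st[i])
        if 200<k[i][0]<350 and 150<k[i][1]<300: m|=l==i
v,u=np.nonzero(m);P=np.array([onz(c,q,.1085)[:2] for q in zip(u,v)]);w=np.linalg.svd(P-P.mean(0),full_matrices=False)[2][0];print("wing angle",np.arctan(w[1]/w[0]),P.mean(0))
print("pred",proj(c,[.5812,-.1296,.104]),proj(c,[.6008,.0963,.1085]))
E
```

```text
[86.2 74. ] [68 63 39 24 65]
[279.6 204.8] [272 176  16  59 767]
[533.3 195.3] [ 512  179   43   35 1119]
[456.7 235.2] [442 229  28  17 185]
[460.4 294.1] [447 289  28   9  76]
wing angle -0.09200892088330287 [0.60344262 0.09656595]
pred [551.41137413 198.00223027] [280.25823691 208.05041901]
```

```bash
python3 -c "
from plant import bot;print(bot.close_job())"
```

```text
the job is handed in; nothing more can be done
None
```

I fitted a fresh filter under the only cover present, bay C's, clipped that cover back on, slid the bar fully home and locked the knob; then I handed the job in.

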